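Make up two alteration job trays

ROBOT

A 6-joint arm with a two-finger parallel gripper is mounted at the origin on a cart in front of the work surface, level with it; the furniture and walls round the work are solid. World frame = base frame: x ahead of the robot, y to its left, z up, the work surface at z = 0. Lengths are in m, angles in degrees, forces in N, time in s.
With the tool pointing down it reaches from about 0.4 to 0.825 m from the base axis. Payload 7 kg.
Tool frame: the origin (TCP) lies midway between the tips of the shut fingers; the grasp point (between the pads) lies 19 mm behind it; z points along the fingers, y is the line along which they close (so a half turn about z gives the same grasp; the last joint's range is limited). The gripper opens to 88 mm and grips with 3 to 60 N. Pads are 19 mm wide; open, the fingers measure 130 mm over their backs; the gripper's body (78 mm by 193 mm) begins 47 mm behind the grasp point.
Start: joints at [-48.237, 20.546, 0.682, 0, -70.136, -16.507], TCP at [0.288, -0.61, 0.227] pointing down, gripper open.
Joint ranges: [-176.03, 176.03], [-82.01, 121.73], [-58.28, 71.71], [-173.87, 95.51], [-174.79, -0.11], [-173.66, 173.66]. Speed limits (degrees/s): [136.94, 136.94, 172.46, 180, 180, 180].

INTERFACE

Orientations are given as [roll, pitch, yaw] about the fixed x, y, z axes, in that order (R = Rz(yaw) Ry(pitch) Rx(roll)).
In Python, from plant import r gives the robot as it stands. The module is installed in compiled form; this text tells all that it offers.
- The arm moves only by the tool play_rows, never from a script. Its argument "rows" is a list of rows, each an object with "slide": the shift along the tool's x, y, z as a fraction of full scale, a list of three; "delta_rot": the turn, a rotation vector about the tool's x, y, z as a fraction of full scale, a list of three; "fingers": the opening, from -1 (shut) to 1 (fully open). In form: [{"slide": [x, y, z], "delta_rot": [rx, ry, rz], "fingers": fingers}, ...]. A call has 1 to 8 rows; each row shifts and turns the commanded pose from where the row before left it, along the tool's axes as they then stand; what a row does not reach is not made up. Full scale, the value 1, is 0.15 m for a shift and 0.08 rad for a turn. A row lasts 1/8 s, in which the tool goes at most 62.5 mm and 10.7 degrees, less where a joint would pass 70% of its speed; a pose out of reach is approached as far as the arm can. A call with a number of a shift or a turn outside -1 to 1 is refused whole. A call with a gripper value outside its range is refused whole. The fingers move at their own pace and stop on an object; "squeeze" is the grip in N (left out, the last holds). Time passes only in rows, so rows that do not move let the fingers close. It gives the time, the measured TCP pose, the force, the opening and the grip force at its end, in the units of the state.
- r.get_state(): the state, without advancing time (a new reading comes with each control period).
- r.capture(name): name is "scene" or "top"; returns a dict with "image" (420x560x3 uint8, blue, green, red), "fx", "fy", "cx", "cy" (pixels), "R" (3x3) and "t" (3): a world point X has camera coordinates R X + t. Camera axes: x right, y down, z forward; pixel columns grow to the right and rows downward; lengths in m; the calibration is good to about 2 mm. A picture is of the moment at which its call begins. There is no depth.
- r.close_job(): hands the job in; it is judged then, once.
The state is a dict: "time_s": time; "joints": joint angles; "qd": joint speeds; "joint_torque": joint torques, N m; "tcp_pos": TCP position; "eef_rot": TCP orientation; "contact_force": force on the tool from outside, world axes, zero at the start; "moment": the same for the moment, N m; "gripper_width": finger opening in m; "gripper_force": force on a finger pad.
Only numpy, scipy, OpenCV 4.12 (cv2) and the standard library are available. Lean on these libraries where they do the work, as an engineer would, in place of code of your own. Each camera call takes 0.05 s, during which the arm holds its last target. There are 200 camera calls.

TASK

Make up the two alteration job trays: the tray with the navy buttons gets the navy thread and the yellow chalk (it shows on dark cloth), the tray with the white buttons gets the white thread and the blue chalk. Stand each spool upright in its tray's round cup and lay each chalk flat inside its tray's rectangular nest. Leave the mug, the pin tin and the seam ripper where they are.

Things in the scene. Friction and masses are not known exactly. Their poses are not given: they have to be found in the camera images.
- spool_navy: loose spool of navy (dark blue) thread with cream flanges, standing upright, 27 mm diameter, 46 mm tall, about 20 g. Origin: centre of the underside, z up (its axis). Grasp it round the top flange (39 to 46 mm up).
- spool_white: loose spool of white thread with cream flanges, standing upright, 27 mm diameter, 46 mm tall, about 20 g. Origin: centre of the underside, z up (its axis). Grasp it round the top flange (39 to 46 mm up).
- chalk_yellow: loose flat cake of yellow tailor's chalk, lying flat, 36 (x) x 46 (y) x 12 (z) mm, straight sides up to 8 mm, bevelled above, about 20 g. Origin: centre of the underside, z up. Grasp across the 36 mm (along its x), fingertips 1 to 4 mm above the surface it lies on.
- chalk_blue: loose flat cake of light blue tailor's chalk, lying flat, 36 (x) x 46 (y) x 12 (z) mm, straight sides up to 8 mm, bevelled above, about 20 g. Origin: centre of the underside, z up. Grasp across the 36 mm (along its x), fingertips 1 to 4 mm above the surface it lies on.
- tray_navy: fixed grey tray, 250 (x) x 150 (y) mm, floor 4 mm up, rim 12 mm up; card of six navy (dark blue) buttons at its +x end. Origin: centre of underside, z up. Thread cup: ring at x -85, y 0 mm, bore 44 mm down to the tray floor, top 20 mm above the counter. Chalk nest: kerb centred at x 0, y 0, inside 62 (x) x 52 (y) mm, top 10 mm above the counter, its sides at y = +-26 mm open for x within 20 mm, for fingers closing along y.
- tray_white: fixed grey tray, 250 (x) x 150 (y) mm, floor 4 mm up, rim 12 mm up; card of six white buttons at its +x end. Origin: centre of underside, z up. Thread cup: ring at x -85, y 0 mm, bore 44 mm down to the tray floor, top 20 mm above the counter. Chalk nest: kerb centred at x 0, y 0, inside 62 (x) x 52 (y) mm, top 10 mm above the counter, its sides at y = +-26 mm open for x within 20 mm, for fingers closing along y.
- mug: loose mug, dark above and white below, 97 mm tall, 82 mm across, with a handle; bystander at the far left beyond the left tray. Origin: on its underside, about 15 mm from the cup's axis towards the handle.
- pin_tin: loose round pin tin with a red lid, 66 mm diameter, 22 mm tall; bystander at the front right. Origin: centre of the underside.
- seam_ripper: loose seam ripper with a red handle and a thin steel tip, 11 x 114 x 11 mm, lying along its y axis; bystander at the front left. Origin: on its underside, mid-length.
Not all that is in view belongs to the job. Of the things that look like the chalk_yellow, the middle-sized one is meant.

How it is judged (in metres and radians):
At the end, for the whole second after the job is handed in: Matching spool in each cup: upright (0.12 rad), within 11 mm of the cup centre along x and y, on the tray floor (3.5 mm). Yellow chalk in the navy-button tray's nest, blue in the other: flat (0.12 rad), within 10 mm of centre along x and y, on the floor (3 mm). All four at rest (x of spool_navy in the frame of tray_navy between -0.096 and -0.074 m and y of spool_navy in the frame of tray_navy between -0.011 and 0.011 m and z of spool_navy in the frame of tray_navy between 0.0005 and 0.0075 m and linear speed of each of spool_navy, chalk_yellow, spool_white, chalk_blue below 0.02 m/s and angle between each of spool_navy, chalk_yellow, spool_white, chalk_blue's own z axis and vertical below 0.12 rad and x of chalk_yellow in the frame of tray_navy between -0.01 and 0.01 m and y of chalk_yellow in the frame of tray_navy between -0.01 and 0.01 m and z of chalk_yellow in the frame of tray_navy between 0.001 and 0.007 m and x of spool_white in the frame of tray_white between -0.096 and -0.074 m and y of spool_white in the frame of tray_white between -0.011 and 0.011 m and z of spool_white in the frame of tray_white between 0.0005 and 0.0075 m and x of chalk_blue in the frame of tray_white between -0.01 and 0.01 m and y of chalk_blue in the frame of tray_white between -0.01 and 0.01 m and z of chalk_blue in the frame of tray_white between 0.001 and 0.007 m); the robot touches nothing.
It fails at once if the mug is pushed more than 30 mm from where it stood or tipped by more than 0.5 rad (distance of mug from where it was at the start of the episode above 0.03 m or angle between mug's own z axis and vertical above 0.5 rad).
It fails at once if the pin tin is pushed more than 30 mm from where it stood or tipped by more than 0.5 rad (distance of pin_tin from where it was at the start of the episode above 0.03 m or angle between pin_tin's own z axis and vertical above 0.5 rad).
It fails at once if the seam ripper is pushed more than 30 mm from where it lay (distance of seam_ripper from where it was at the start of the episode above 0.03 m).
It also fails if it takes over 112 s, if anything falls off the work surface, if the arm or the gripper's body presses on something with over 40 N, if the wrist force passes 120 N, or if a joint passes its speed limit or range.

## Working session

There is one attempt and no reset: what is moved stays moved. The work goes in short steps, Python scripts to look and compute and a tool call to move; the robot and the scene stay as the last step left them, time stands still between calls to the robot, and variables do not carry over. Pictures are saved under pics/ and viewed, at most 14 in all, crops included, and the job is handed in when it is done.

Besides the shell and the picture viewer there is one more tool, called after ">>>" by a JSON object that holds its "api" and its "payload", one argument or row to a line. play_rows: Moves the arm, as the interface text tells. Shift numbers are shares of 0.15 m and turn numbers shares of 0.08 rad, none past 1 either way. Its arguments: {"type":"object","properties":{"rows":{"type":"array"},"squeeze":{"type":"number"}},"required":["rows"]}

```bash
mkdir -p pics; cat > h.py <<'E'
import numpy as np, cv2, json
from plant import r
def snap(cam,name):
    c=r.capture(cam); cv2.imwrite(f'pics/{name}.png',c['image'])
    np.savez(f'pics/{name}.npz',**{k:np.array(v) for k,v in c.items()}); return c
def load(name): return np.load(f'pics/{name}.npz')
def px2w(c,u,v,z):
    R=np.array(c['R']);t=np.array(c['t']);d=R.T@np.array([(u-c['cx'])/c['fx'],(v-c['cy'])/c['fy'],1]);o=-R.T@t
    return o+d*(z-o[2])/d[2]
def w2px(c,X):
    p=np.array(c['R'])@np.array(X)+np.array(c['t']);return float(c['fx']*p[0]/p[2]+c['cx']),float(c['fy']*p[1]/p[2]+c['cy'])
def crop(name,x0,y0,x1,y1,out,s):
    im=cv2.imread(f'pics/{name}.png')[y0:y1,x0:x1]
    cv2.imwrite(f'pics/{out}.png',cv2.resize(im,None,fx=s,fy=s,interpolation=cv2.INTER_CUBIC))
E
python3 - <<'E'
from h import *
for k in('top','scene'):
    c=snap(k,k+'0'); print(k,c['fx'],c['cx'],c['cy'],np.round(-np.array(c['R']).T@np.array(c['t']),3),np.round(c['R'],2).tolist())
s=r.get_state(); print(s)
a=cv2.imread('pics/top0.png');cv2.imwrite('pics/t0b.png',cv2.resize(a,(800,600),interpolation=cv2.INTER_CUBIC))
E
```

```text
top 542.0666086146763 292.14536076441027 212.1856688798674 [0.24  0.036 1.458] [[-0.02, -1.0, 0.01], [-0.99, 0.02, -0.16], [0.16, -0.01, -0.99]]
scene 420.99562815666985 281.8078209172181 213.81581144260227 [-0.562  0.527  0.663] [[-0.43, -0.9, -0.01], [-0.42, 0.21, -0.88], [0.8, -0.38, -0.47]]
{'time_s': 0.1, 'joints': array([-4.82378038e+01,  2.05886581e+01,  6.40823805e-01, -1.66638598e-02,
       -7.01344652e+01, -1.65080064e+01]), 'qd': array([ 0.1906638 , -0.0776791 ,  0.08906067,  0.02204454, -0.01844628,
       -0.10077345]), 'joint_torque': array([-4.19662902e-04, -5.84163666e+01,  2.93751723e+01,  7.01548576e+00,
        1.01069076e-02, -5.22860773e-05]), 'tcp_pos': array([ 0.28779224, -0.61012106,  0.22571844]), 'eef_rot': array([ 1.79916641e+02, -8.36714288e-03, -1.54751478e+02]), 'contact_force': array([-0.05097537, -0.33424054,  0.077351  ]), 'moment': array([ 0.04410164,  0.01042182, -0.02277914]), 'gripper_force': 0.0, 'gripper_width': 0.08782012661235974}
```

View pics/t0b.png

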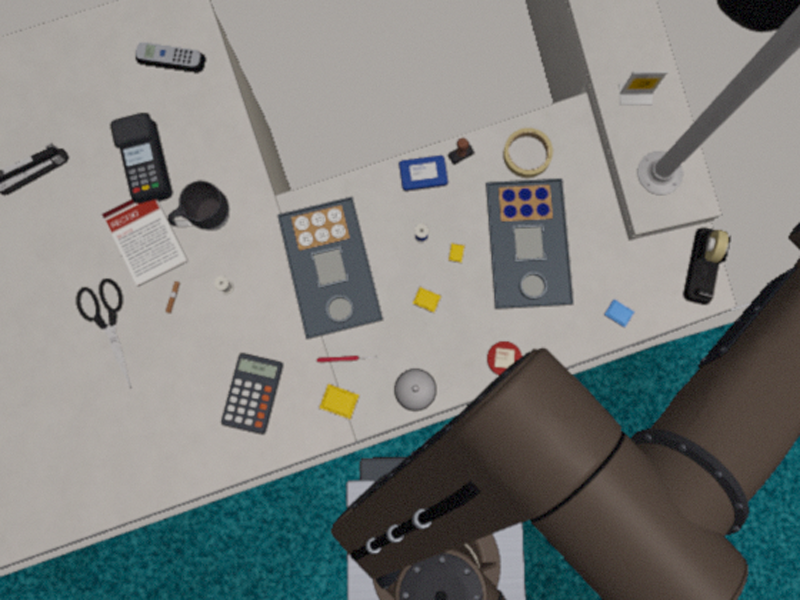

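View pics/scene0.png

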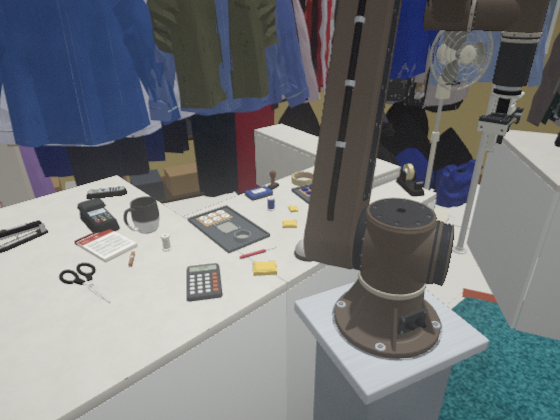

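The 800x600 top view (divide by 1.4286 for raw pixels) shows:
- **Yellow cakes:** large at (339,401), medium at (427,299), small at (457,252). I choose the medium one.
- **Blue chalk:** (619,313). The blue box at (423,173) is a lookalike, as it has a white label.
- **Spools:** navy at (421,232), white at (222,284). A lone grey disc sits at (415,389).
- **Trays:** white-button tray on the left, navy-button tray on the right.

I'll check these in close crops.

```bash
python3 - <<'E'
from h import *
crop('top0',190,115,410,280,'c1',3.6)   # trays' region
a=[cv2.resize(cv2.imread('pics/top0.png')[y:y+50,x:x+66],None,fx=6,fy=6,interpolation=cv2.INTER_CUBIC) for x,y in((266,185),(286,150),(400,194),(262,140),(123,175),(205,256))]
cv2.imwrite('pics/c2.png',np.vstack([np.hstack(a[:2]),np.hstack(a[2:4])]))
cv2.imwrite('pics/c3.png',np.hstack(a[4:]))
E
```

```text
(no output)
```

View pics/c1.png

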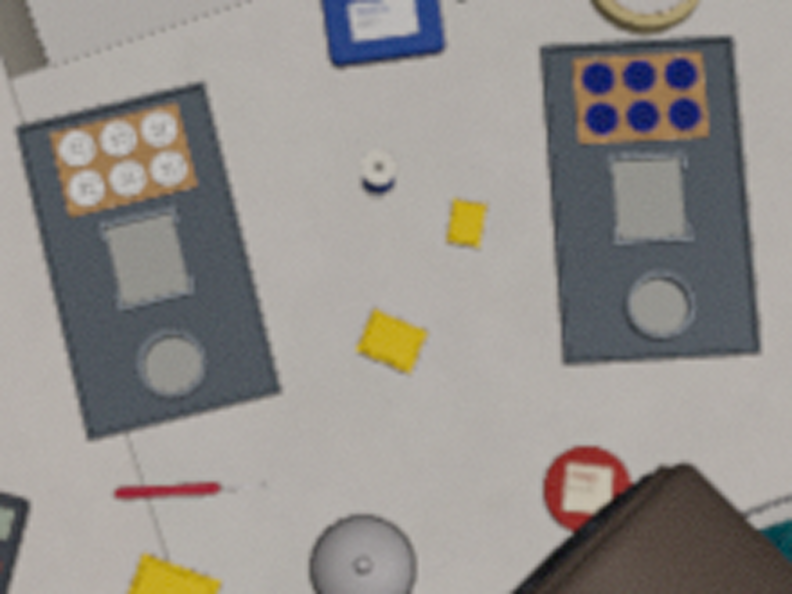

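View pics/c2.png

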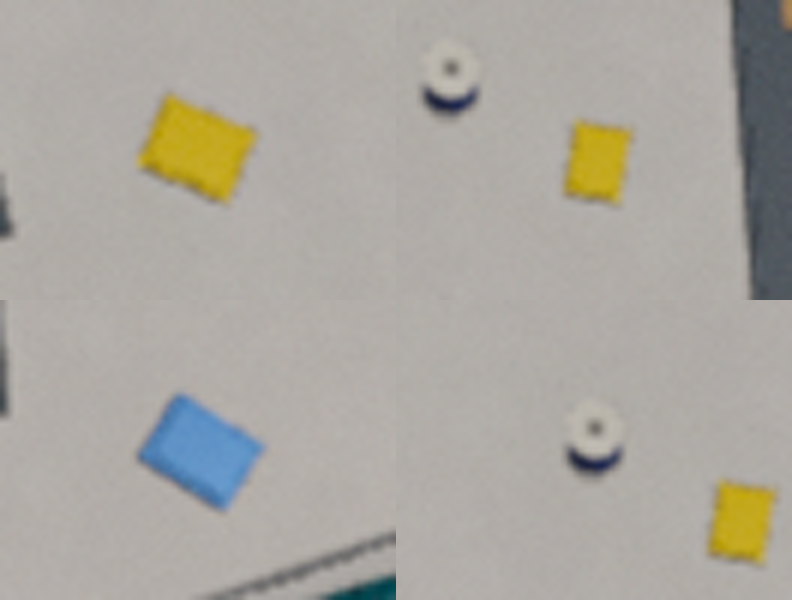

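View pics/c3.png

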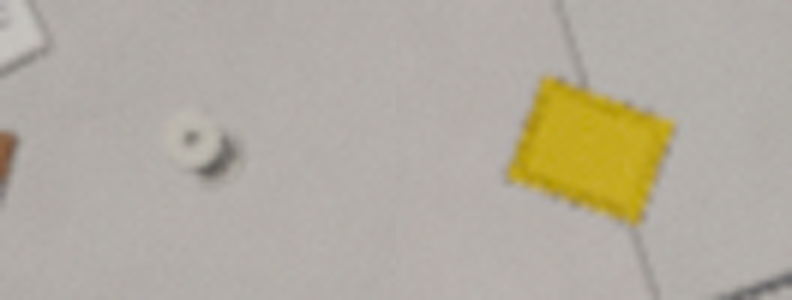

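```bash
python3 - <<'E'
from h import *
c=load('top0'); im=cv2.imread('pics/top0.png')
f=lambda U,V,s,x0,y0:((U+.5)/s-.5+x0,(V+.5)/s-.5+y0)
for n,cs,cup in(('white',[(18,128),(205,83),(281,392),(90,440)],(171,363)),('navy',[(541,46),(732,37),(761,352),(565,364)],(660,305))):
    P=np.array([px2w(c,*f(*p,3.6,190,115),.012)[:2] for p in cs])
    m=P.mean(0); ax=(P[0]+P[1]-P[2]-P[3]); L=np.linalg.norm(ax)/2; ax/=np.linalg.norm(ax)
    print(n,'ctr',m.round(4),'yaw',np.degrees(np.arctan2(ax[1],ax[0])).round(2),'L',L.round(4),'W',np.linalg.norm(P[0]-P[1]).round(4),np.linalg.norm(P[3]-P[2]).round(4),
     'cup meas',px2w(c,*f(*cup,3.6,190,115),.02)[:2].round(4),'cup pred',(m-.085*ax).round(4))
for n,p in(('spnavy',f(55,67,6,286,150)),('spwhite',f(192,139,6,123,175))): print(n,np.round(p,1),px2w(c,*p,.046)[:2].round(4),)
hsv=cv2.cvtColor(im,cv2.COLOR_BGR2HSV)
for n,lo,hi,(x0,y0,w,h) in(('yel',(20,120,80),(35,255,255),(266,190,66,40)),('small',(20,120,80),(35,255,255),(300,160,40,30)),('big',(20,120,80),(35,255,255),(210,260,50,40)),('blue',(95,90,80),(120,255,255),(410,194,50,45))):
    m=cv2.inRange(hsv[y0:y0+h,x0:x0+w],lo,hi); q=cv2.findNonZero(m).reshape(-1,2)
    big=cv2.resize(m,None,fx=8,fy=8,interpolation=cv2.INTER_CUBIC)
    cn=max(cv2.findContours((big>127).astype(np.uint8),0,1)[0],key=cv2.contourArea).reshape(-1,2)
    W=np.array([px2w(c,*f(*p,8,x0,y0),.006)[:2] for p in cn],dtype=np.float32)
    (cx,cy),(a,b),t=cv2.minAreaRect((W*1000))
    cen=np.array([px2w(c,u+x0,v+y0,.006)[:2] for u,v in q]); e,v=np.linalg.eigh(np.cov(cen.T)); l=v[:,1]
    print(n,'rect',round(cx,1),round(cy,1),round(a,1),round(b,1),round(t,1),'mean',cen.mean(0).round(4),'long axis deg',np.degrees(np.arctan2(l[1],l[0])).round(1),'sides',np.sqrt(12*e).round(4))
for n,p in(('tin',((587+.5)/3.6+189.5,(488+.5)/3.6+114.5)),('ripper',f(190,490,3.6,190,115)),('dome',f(362,566,3.6,190,115))): print(n,px2w(c,*p,.02)[:2].round(3))
for n,p in(('mug',(205/1.4286,205/1.4286)),):print(n,px2w(c,*p,.097)[:2].round(3))
E
```

```text
white ctr [0.5502 0.1868] yaw 12.78 L 0.2471 W 0.1468 0.1465 cup meas [0.4687 0.1695] cup pred [0.4673 0.168 ]
navy ctr [ 0.5894 -0.1949] yaw 2.01 L 0.2477 W 0.1479 0.1479 cup meas [ 0.5046 -0.1975] cup pred [ 0.5044 -0.1978]
spnavy [294.8 160.8] [0.6097 0.0117]
spwhite [154.6 197.8] [0.5169 0.3851]
yel rect 483.9 4.8 45.9 36.7 66.1 mean [0.4841 0.0048] long axis deg 66.2 sides [0.034  0.0438]
small rect 574.3 -54.8 26.9 35.8 78.5 mean [ 0.5741 -0.0548] long axis deg 167.8 sides [0.0245 0.0332]
big rect 295.8 172.5 63.5 49.1 69.2 mean [0.2957 0.1725] long axis deg 68.1 sides [0.047  0.0615]
blue rect 450.1 -360.1 46.3 36.3 55.8 mean [ 0.4502 -0.3601] long axis deg 54.0 sides [0.0342 0.044 ]
tin [ 0.368 -0.137]
ripper [0.374 0.156]
dome [0.315 0.031]
mug [0.651 0.404]
```

```bash
cat > p.py <<'E'
import sys
from h import *
from scipy.spatial.transform import Rotation as Ro
# usage: p.py x y z yaw : slide (units, tool axes AFTER the turn) and turn units
x,y,z,yaw=map(float,sys.argv[1:5]); s=r.get_state()
Rc=Ro.from_euler('xyz',s['eef_rot'],degrees=True); Rt=Ro.from_euler('xyz',[180,0,yaw],degrees=True)
d=np.array([x,y,z])-s['tcp_pos']
print('t',round(s['time_s'],2),'turn units',((Rc.inv()*Rt).as_rotvec()/.08).round(2),'slide after turn',(Rt.inv().apply(d)/.15).round(3),'before',(Rc.inv().apply(d)/.15).round(3),'q',np.round(s['joints'],1))
E
python3 p.py .450 -.360 .10 -125
```

```text
t 0.1 turn units [ 0.02  0.   -6.49] slide after turn [-1.986  0.071  0.838] before [-1.689  1.046  0.839] q [-48.2  20.6   0.6  -0.  -70.1 -16.5]
```

>>> {"api": "play_rows", "payload": {
  "rows": [
    {"slide": [0,0,0.03],"delta_rot": [0,0,-0.93],"fingers": 1},
    {"slide": [0,0,0.03],"delta_rot": [0,0,-0.93],"fingers": 1},
    {"slide": [0,0,0.03],"delta_rot": [0,0,-0.93],"fingers": 1},
    {"slide": [0,0,0.03],"delta_rot": [0,0,-0.93],"fingers": 1},
    {"slide": [0,0,0.03],"delta_rot": [0,0,-0.93],"fingers": 1},
    {"slide": [0,0,0.03],"delta_rot": [0,0,-0.93],"fingers": 1},
    {"slide": [0,0,0.03],"delta_rot": [0,0,-0.91],"fingers": 1}
  ],
  "squeeze": 15
}}

```text
time_s: 0.98
tcp_pos: [0.2878, -0.6102, 0.1944]
eef_rot: [179.9, 0.0, -124.9]
contact_force: [-0.9, 0.1, -0.2]
gripper_width: 0.0874
gripper_force: 0.0
```

>>> {"api": "play_rows", "payload": {
  "rows": [
    {"slide": [-0.28,0.01,0.05],"delta_rot": [0,0,0],"fingers": 1},
    {"slide": [-0.28,0.01,0.05],"delta_rot": [0,0,0],"fingers": 1},
    {"slide": [-0.28,0.01,0.05],"delta_rot": [0,0,0],"fingers": 1},
    {"slide": [-0.28,0.01,0.05],"delta_rot": [0,0,0],"fingers": 1},
    {"slide": [-0.28,0.01,0.05],"delta_rot": [0,0,0],"fingers": 1},
    {"slide": [-0.28,0.01,0.05],"delta_rot": [0,0,0],"fingers": 1},
    {"slide": [-0.28,0.01,0.05],"delta_rot": [0,0,0],"fingers": 1},
    {"slide": [0,0,0],"delta_rot": [0,0,0],"fingers": 1}
  ]
}}

```text
time_s: 1.98
tcp_pos: [0.4488, -0.3613, 0.1418]
eef_rot: [179.9, 0.0, -124.8]
contact_force: [0.4, -0.8, 0.4]
gripper_width: 0.0875
gripper_force: 0.0
```

```bash
python3 p.py .450 -.360 .003 -125; python3 - <<'E'
from h import *
snap('top','t1'); c=load('t1'); print(w2px(c,[.45,-.36,.006]))
crop('t1',380,150,500,260,'t1c',5)
E
```

```text
t 1.98 turn units [0.02 0.   0.04] slide after turn [-0.012 -0.001  0.925] before [-0.012 -0.003  0.925] q [-19.4  15.4 -18.6  -0.  -56.1 -15.4]
(432.890308310857, 218.7876176862662)
```

View pics/t1c.png

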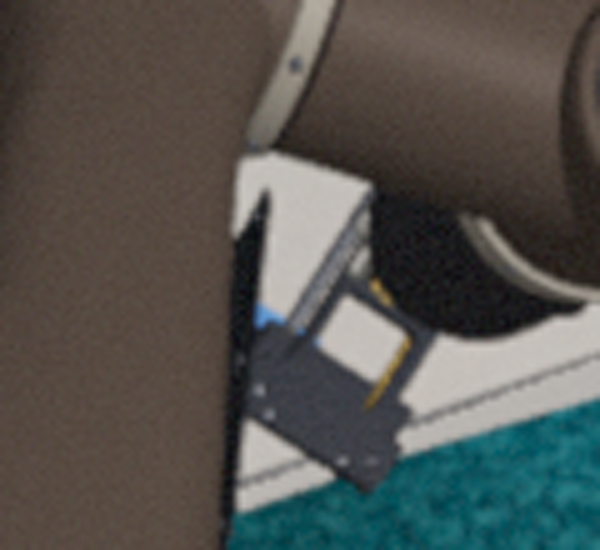

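The crop shows the gripper over the blue chalk at about crop (270,315), aligned with it. I'll descend.

>>> {"api": "play_rows", "payload": {
  "rows": [
    {"slide": [-0.012,0,0.14],"delta_rot": [0,0,0.04],"fingers": 1},
    {"slide": [0,0,0.14],"delta_rot": [0,0,0],"fingers": 1},
    {"slide": [0,0,0.14],"delta_rot": [0,0,0],"fingers": 1},
    {"slide": [0,0,0.14],"delta_rot": [0,0,0],"fingers": 1},
    {"slide": [0,0,0.14],"delta_rot": [0,0,0],"fingers": 1},
    {"slide": [0,0,0.1],"delta_rot": [0,0,0],"fingers": 1},
    {"slide": [0,0,0.06],"delta_rot": [0,0,0],"fingers": 1},
    {"slide": [0,0,0.05],"delta_rot": [0,0,0],"fingers": 1}
  ]
}}

```text
time_s: 3.02
tcp_pos: [0.4491, -0.3624, 0.0059]
eef_rot: [-180.0, -0.0, -125.2]
contact_force: [-0.4, 0.1, 0.3]
gripper_width: 0.0876
gripper_force: 0.0
```

```bash
python3 p.py .450 -.360 .003 -125
```

```text
t 3.02 turn units [-0.   -0.   -0.04] slide after turn [-0.017  0.005  0.019] before [-0.017  0.005  0.019] q [-19.5  24.9 -26.2   0.  -38.9 -15.7]
```

>>> {"api": "play_rows", "payload": {
  "rows": [
    {"slide": [-0.015,0.005,0.02],"delta_rot": [0,0,0],"fingers": 1},
    {"slide": [0,0,0],"delta_rot": [0,0,0],"fingers": -1},
    {"slide": [0,0,0],"delta_rot": [0,0,0],"fingers": -1},
    {"slide": [0,0,0],"delta_rot": [0,0,0],"fingers": -1},
    {"slide": [0,0,0],"delta_rot": [0,0,0],"fingers": -1},
    {"slide": [0,0,0],"delta_rot": [0,0,0],"fingers": -1}
  ]
}}

```text
time_s: 3.78
tcp_pos: [0.4497, -0.3599, 0.0032]
eef_rot: [-180.0, 0.0, -125.2]
contact_force: [-0.3, -0.9, 0.4]
gripper_width: 0.0432
gripper_force: 0.0
```

>>> {"api": "play_rows", "payload": {
  "rows": [
    {"slide": [0,0,0],"delta_rot": [0,0,0],"fingers": -1},
    {"slide": [0,0,0],"delta_rot": [0,0,0],"fingers": -1},
    {"slide": [0,0,0],"delta_rot": [0,0,0],"fingers": -1}
  ]
}}

```text
time_s: 4.15
tcp_pos: [0.4497, -0.3599, 0.0031]
eef_rot: [-180.0, 0.0, -125.2]
contact_force: [0.6, -0.0, 0.2]
gripper_width: 0.0357
gripper_force: 15.0
```

>>> {"api": "play_rows", "payload": {
  "rows": [
    {"slide": [0,0,-0.05],"delta_rot": [0,0,0],"fingers": -1},
    {"slide": [0,0,-0.15],"delta_rot": [0,0,0.9],"fingers": -1},
    {"slide": [0,0,-0.2],"delta_rot": [0,0,0.9],"fingers": -1},
    {"slide": [0,0,-0.2],"delta_rot": [0,0,0.9],"fingers": -1},
    {"slide": [0,0,-0.2],"delta_rot": [0,0,0.9],"fingers": -1},
    {"slide": [0,0,0],"delta_rot": [0,0,0.9],"fingers": -1},
    {"slide": [0,0,0],"delta_rot": [0,0,0.9],"fingers": -1},
    {"slide": [0,0,0],"delta_rot": [0,0,0.9],"fingers": -1}
  ]
}}

```text
time_s: 5.15
tcp_pos: [0.4496, -0.3598, 0.1237]
eef_rot: [-180.0, 0.0, -154.2]
contact_force: [-0.1, 0.5, 0.2]
gripper_width: 0.0356
gripper_force: 15.0
```

```bash
python3 p.py .5505 .1873 .12 -167.2
```

```text
t 5.15 turn units [-0.    0.01  2.84] slide after turn [-1.464  3.408  0.025] before [-2.193  2.991  0.025] q [-19.2  16.3 -20.   -0.  -53.7 -45. ]
```

>>> {"api": "play_rows", "payload": {
  "rows": [
    {"slide": [0,0,0],"delta_rot": [0,0,0.95],"fingers": -1},
    {"slide": [0,0,0],"delta_rot": [0,0,0.95],"fingers": -1},
    {"slide": [0,0,0],"delta_rot": [0,0,0.94],"fingers": -1},
    {"slide": [-0.146,0.34,0],"delta_rot": [0,0,0],"fingers": -1},
    {"slide": [-0.146,0.34,0],"delta_rot": [0,0,0],"fingers": -1},
    {"slide": [-0.146,0.34,0],"delta_rot": [0,0,0],"fingers": -1},
    {"slide": [-0.146,0.34,0],"delta_rot": [0,0,0],"fingers": -1},
    {"slide": [-0.146,0.34,0],"delta_rot": [0,0,0],"fingers": -1}
  ]
}}

```text
time_s: 6.15
tcp_pos: [0.4996, -0.085, 0.1238]
eef_rot: [-180.0, 0.1, -167.1]
contact_force: [1.4, 0.3, 0.2]
gripper_width: 0.0355
gripper_force: 15.0
```

>>> {"api": "play_rows", "payload": {
  "rows": [
    {"slide": [-0.146,0.34,0],"delta_rot": [0,0,0],"fingers": -1},
    {"slide": [-0.146,0.34,0],"delta_rot": [0,0,0],"fingers": -1},
    {"slide": [-0.146,0.34,0],"delta_rot": [0,0,0],"fingers": -1},
    {"slide": [-0.146,0.34,0],"delta_rot": [0,0,0],"fingers": -1},
    {"slide": [-0.146,0.34,0],"delta_rot": [0,0,0],"fingers": -1},
    {"slide": [0,0,0],"delta_rot": [0,0,0],"fingers": -1}
  ]
}}

```text
time_s: 6.9
tcp_pos: [0.5497, 0.1897, 0.1233]
eef_rot: [180.0, 0.1, -166.9]
contact_force: [-0.3, -0.8, -0.1]
gripper_width: 0.0358
gripper_force: 15.0
```

```bash
python3 p.py .5505 .1873 .010 -167.2; python3 -c "
from h import *
snap('scene','s2');snap('top','t2');c=load('s2');print(w2px(c,[.55,.187,.01]))
crop('s2',170,180,330,290,'s2c',5)"
```

```text
t 6.9 turn units [0.   0.01 0.07] slide after turn [-0.002 -0.017  0.755] before [-0.001 -0.017  0.755] q [  38.3   16.8  -19.3    0.   -53.8 -115.2]
(228.49851927578626, 225.90265069231822)
```

View pics/s2c.png

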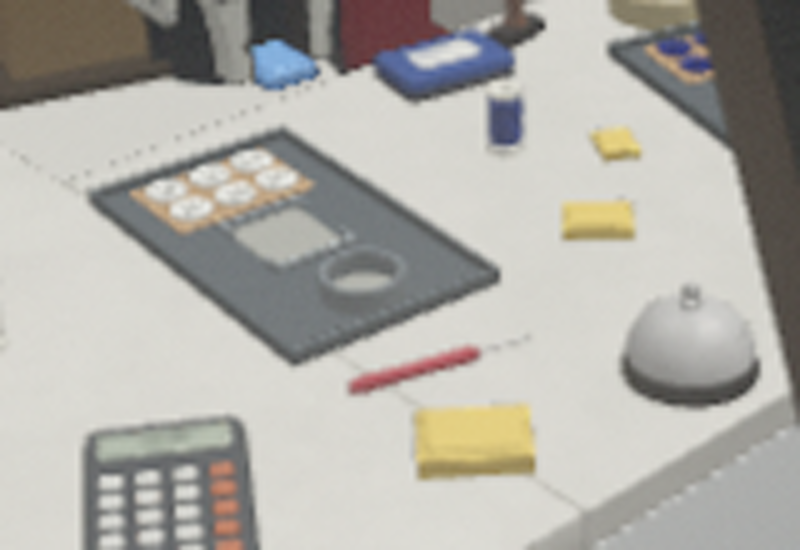

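The scene crop shows the blue chalk held in the fingertips at crop (285,65), above the white tray. The nest at (285,235) is empty. I'll lower it.

>>> {"api": "play_rows", "payload": {
  "rows": [
    {"slide": [0,-0.015,0.12],"delta_rot": [0,0,0.07],"fingers": -1},
    {"slide": [0,0,0.14],"delta_rot": [0,0,0],"fingers": -1},
    {"slide": [0,0,0.14],"delta_rot": [0,0,0],"fingers": -1},
    {"slide": [0,0,0.14],"delta_rot": [0,0,0],"fingers": -1},
    {"slide": [0,0,0.08],"delta_rot": [0,0,0],"fingers": -1},
    {"slide": [0,0,0.06],"delta_rot": [0,0,0],"fingers": -1},
    {"slide": [0,0,0.04],"delta_rot": [0,0,0],"fingers": -1},
    {"slide": [0,0,0],"delta_rot": [0,0,0],"fingers": -1}
  ]
}}

```text
time_s: 8.0
tcp_pos: [0.5495, 0.1839, 0.015]
eef_rot: [-180.0, -0.0, -167.4]
contact_force: [-0.2, -0.1, 0.1]
gripper_width: 0.0359
gripper_force: 15.0
```

```bash
python3 p.py .5505 .1873 .0075 -167.2
```

```text
t 8.0 turn units [-0.   -0.   -0.04] slide after turn [-0.011  0.021  0.05 ] before [-0.011  0.021  0.05 ] q [  37.8   24.3  -25.5    0.   -40.2 -115.2]
```

>>> {"api": "play_rows", "payload": {
  "rows": [
    {"slide": [-0.01,0.02,0.025],"delta_rot": [0,0,0],"fingers": -1},
    {"slide": [0,0,0.022],"delta_rot": [0,0,0],"fingers": -1},
    {"slide": [0,0,0],"delta_rot": [0,0,0],"fingers": -1}
  ]
}}

```text
time_s: 8.38
tcp_pos: [0.5502, 0.1873, 0.0078]
eef_rot: [-180.0, -0.0, -167.4]
contact_force: [0.2, 0.0, -0.6]
gripper_width: 0.0353
gripper_force: 15.0
```

>>> {"api": "play_rows", "payload": {
  "rows": [
    {"slide": [0,0,0],"delta_rot": [0,0,0],"fingers": -0.1},
    {"slide": [0,0,0],"delta_rot": [0,0,0],"fingers": 0.2},
    {"slide": [0,0,0],"delta_rot": [0,0,0],"fingers": 0.2},
    {"slide": [0,0,0],"delta_rot": [0,0,0],"fingers": 0.2},
    {"slide": [0,0,0],"delta_rot": [0,0,0],"fingers": 0.2}
  ]
}}

```text
time_s: 9.0
tcp_pos: [0.5504, 0.1873, 0.008]
eef_rot: [180.0, 0.0, -167.4]
contact_force: [0.5, 0.0, -0.8]
gripper_width: 0.0522
gripper_force: 0.0
```

Rise straight up, then go to the white spool.

>>> {"api": "play_rows", "payload": {
  "rows": [
    {"slide": [0,0,-0.1],"delta_rot": [0,0,0],"fingers": 0.2},
    {"slide": [0,0,-0.25],"delta_rot": [0,0,0],"fingers": 0.2},
    {"slide": [0,0,-0.3],"delta_rot": [0,0,0],"fingers": 0.5},
    {"slide": [0,0,-0.25],"delta_rot": [0,0,0.9],"fingers": 0.5},
    {"slide": [0,0,0],"delta_rot": [0,0,0.9],"fingers": 0.5},
    {"slide": [0,0,0],"delta_rot": [0,0,0.9],"fingers": 0.5}
  ]
}}

```text
time_s: 9.75
tcp_pos: [0.5507, 0.1875, 0.1451]
eef_rot: [179.9, 0.1, -179.9]
contact_force: [-0.8, 0.4, 0.5]
gripper_width: 0.0657
gripper_force: 0.0
```

```bash
python3 p.py .517 .385 .14 -180
```

```text
t 9.75 turn units [0.02 0.03 0.02] slide after turn [0.224 1.317 0.034] before [0.222 1.317 0.036] q [  38.1   15.5  -17.9    0.   -56.4 -128. ]
```

>>> {"api": "play_rows", "payload": {
  "rows": [
    {"slide": [0.056,0.329,0],"delta_rot": [0,0,0],"fingers": 0.5},
    {"slide": [0.056,0.329,0],"delta_rot": [0,0,0],"fingers": 0.5},
    {"slide": [0.056,0.329,0],"delta_rot": [0,0,0],"fingers": 0.5},
    {"slide": [0.056,0.329,0],"delta_rot": [0,0,0],"fingers": 0.5},
    {"slide": [0,0,0],"delta_rot": [0,0,0],"fingers": 0.5}
  ]
}}

```text
time_s: 10.38
tcp_pos: [0.5153, 0.3878, 0.1438]
eef_rot: [179.9, 0.0, -179.6]
contact_force: [-0.7, -0.7, 0.4]
gripper_width: 0.0655
gripper_force: 0.0
```

```bash
python3 p.py .517 .385 .026 -180; python3 -c "
from h import *
snap('scene','s3');snap('top','t3');c=load('s3');print(w2px(c,[.517,.385,.046]))
a=cv2.resize(cv2.imread('pics/s3.png')[150:280,110:290],None,fx=4.4,fy=4.4,interpolation=cv2.INTER_CUBIC);cv2.imwrite('pics/s3c.png',a)"
```

```text
t 10.38 turn units [0.01 0.01 0.09] slide after turn [-0.011 -0.018  0.786] before [-0.01  -0.019  0.785] q [  54.3   21.2   -9.7    0.   -59.1 -143.8]
(165.73397292920424, 235.318289889712)
```

View pics/s3c.png

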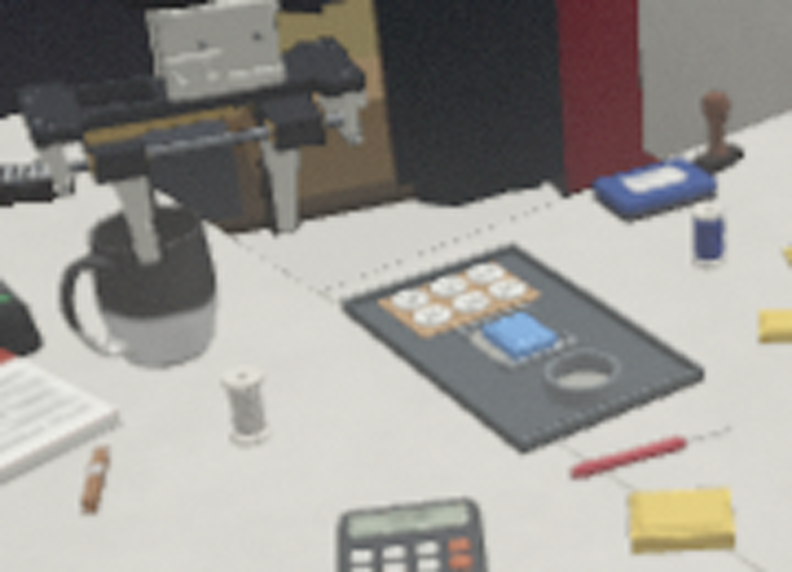

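The blue chalk lies flat in the nest at crop (520,333). The white spool's top is at crop (244,376), raw (165.4,235.4), which matches the predicted (165.7,235.3). I'll descend onto the spool.

>>> {"api": "play_rows", "payload": {
  "rows": [
    {"slide": [-0.005,-0.009,0.1],"delta_rot": [0,0,0.05],"fingers": 0.5},
    {"slide": [0,0,0.14],"delta_rot": [0,0,0],"fingers": 0.5},
    {"slide": [0,0,0.14],"delta_rot": [0,0,0],"fingers": 0.5},
    {"slide": [0,0,0.14],"delta_rot": [0,0,0],"fingers": 0.5},
    {"slide": [0,0,0.1],"delta_rot": [0,0,0],"fingers": 0.5},
    {"slide": [0,0,0.08],"delta_rot": [0,0,0],"fingers": 0.5},
    {"slide": [0,0,0.06],"delta_rot": [0,0,0],"fingers": 0.5},
    {"slide": [0,0,0],"delta_rot": [0,0,0],"fingers": 0.5}
  ]
}}

```text
time_s: 11.48
tcp_pos: [0.5166, 0.3829, 0.0284]
eef_rot: [-180.0, -0.0, 180.0]
contact_force: [-0.4, -0.8, -0.5]
gripper_width: 0.0659
gripper_force: 0.0
```

```bash
python3 p.py .517 .385 .026 -180
```

```text
t 11.47 turn units [-0.01 -0.01 -0.  ] slide after turn [-0.003  0.014  0.016] before [-0.003  0.014  0.016] q [  53.9   28.   -16.3   -0.   -45.8 -143.9]
```

>>> {"api": "play_rows", "payload": {
  "rows": [
    {"slide": [0,0.014,0.016],"delta_rot": [0,0,0],"fingers": 0.5},
    {"slide": [0,0,0],"delta_rot": [0,0,0],"fingers": -1},
    {"slide": [0,0,0],"delta_rot": [0,0,0],"fingers": -1},
    {"slide": [0,0,0],"delta_rot": [0,0,0],"fingers": -1},
    {"slide": [0,0,0],"delta_rot": [0,0,0],"fingers": -1},
    {"slide": [0,0,0],"delta_rot": [0,0,0],"fingers": -1},
    {"slide": [0,0,0],"delta_rot": [0,0,0],"fingers": -1},
    {"slide": [0,0,0],"delta_rot": [0,0,0],"fingers": -1}
  ]
}}

```text
time_s: 12.48
tcp_pos: [0.5168, 0.3853, 0.0266]
eef_rot: [-180.0, 0.0, -180.0]
contact_force: [0.0, -0.9, 0.9]
gripper_width: 0.0229
gripper_force: 15.0
```

>>> {"api": "play_rows", "payload": {
  "rows": [
    {"slide": [0,0,-0.04],"delta_rot": [0,0,0],"fingers": -1},
    {"slide": [0,0,-0.15],"delta_rot": [0,0,0],"fingers": -1},
    {"slide": [0,0,-0.2],"delta_rot": [0,0,0],"fingers": -1},
    {"slide": [0,0,-0.2],"delta_rot": [0,0,0],"fingers": -1},
    {"slide": [0,0,-0.1],"delta_rot": [0,0,0],"fingers": -1},
    {"slide": [0,0,0],"delta_rot": [0,0,0],"fingers": -1}
  ]
}}

```text
time_s: 13.22
tcp_pos: [0.517, 0.3858, 0.1311]
eef_rot: [179.9, 0.1, 180.0]
contact_force: [0.7, -0.2, -0.2]
gripper_width: 0.0229
gripper_force: 15.0
```

```bash
python3 p.py .468 .1688 .13 -180
```

```text
t 13.22 turn units [ 0.02  0.02 -0.  ] slide after turn [ 0.327 -1.446  0.008] before [ 0.327 -1.446  0.005] q [  54.    21.8  -10.6   -0.   -57.5 -144. ]
```

```bash
python3 -c "
from h import *
snap('scene','s4');c=load('s4');u,v=map(int,w2px(c,[.517,.386,.14]));print(u,v)
crop('s4',u-40,v-30,u+40,v+30,'s4c',9)"
```

```text
160 206
```

View pics/s4c.png

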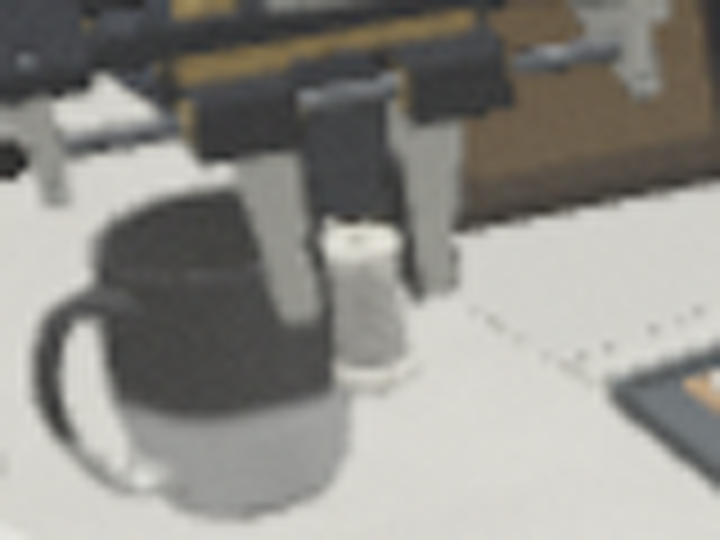

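The spool is held upright between the fingers at crop (365,300), at the expected height. I'll carry it to the cup.

>>> {"api": "play_rows", "payload": {
  "rows": [
    {"slide": [0.06,-0.25,0],"delta_rot": [0,0,0],"fingers": -1},
    {"slide": [0.07,-0.3,0],"delta_rot": [0,0,0],"fingers": -1},
    {"slide": [0.07,-0.3,0],"delta_rot": [0,0,0],"fingers": -1},
    {"slide": [0.07,-0.3,0],"delta_rot": [0,0,0],"fingers": -1},
    {"slide": [0.04,-0.2,0],"delta_rot": [0,0,0],"fingers": -1},
    {"slide": [0.017,-0.096,0],"delta_rot": [0,0,0],"fingers": -1},
    {"slide": [0,0,0],"delta_rot": [0,0,0],"fingers": -1},
    {"slide": [0,0,0],"delta_rot": [0,0,0],"fingers": -1}
  ]
}}

```text
time_s: 14.28
tcp_pos: [0.4682, 0.1691, 0.13]
eef_rot: [180.0, 0.0, -180.0]
contact_force: [0.2, 0.1, -1.0]
gripper_width: 0.0232
gripper_force: 15.0
```

```bash
python3 p.py .468 .1688 .032 -180
```

```text
t 14.28 turn units [0. 0. 0.] slide after turn [ 0.001 -0.002  0.653] before [ 0.002 -0.002  0.653] q [  42.5    9.   -29.     0.   -52.1 -132.5]
```

>>> {"api": "play_rows", "payload": {
  "rows": [
    {"slide": [0,0,0.1],"delta_rot": [0,0,0],"fingers": -1},
    {"slide": [0,0,0.14],"delta_rot": [0,0,0],"fingers": -1},
    {"slide": [0,0,0.14],"delta_rot": [0,0,0],"fingers": -1},
    {"slide": [0,0,0.1],"delta_rot": [0,0,0],"fingers": -1},
    {"slide": [0,0,0.07],"delta_rot": [0,0,0],"fingers": -1},
    {"slide": [0,0,0.06],"delta_rot": [0,0,0],"fingers": -1},
    {"slide": [0,0,0.04],"delta_rot": [0,0,0],"fingers": -1},
    {"slide": [0,0,0],"delta_rot": [0,0,0],"fingers": -1}
  ]
}}

```text
time_s: 15.28
tcp_pos: [0.4676, 0.1683, 0.0323]
eef_rot: [-180.0, -0.0, -180.0]
contact_force: [1.2, 0.3, 0.1]
gripper_width: 0.0229
gripper_force: 15.0
```

>>> {"api": "play_rows", "payload": {
  "rows": [
    {"slide": [0,0,0],"delta_rot": [0,0,0],"fingers": -1},
    {"slide": [0,0,0],"delta_rot": [0,0,0],"fingers": -0.3},
    {"slide": [0,0,0],"delta_rot": [0,0,0],"fingers": 0.2},
    {"slide": [0,0,0],"delta_rot": [0,0,0],"fingers": 0.2},
    {"slide": [0,0,0],"delta_rot": [0,0,0],"fingers": 0.2},
    {"slide": [0,0,0],"delta_rot": [0,0,0],"fingers": 0.2}
  ]
}}

```text
time_s: 16.02
tcp_pos: [0.4677, 0.1684, 0.0326]
eef_rot: [180.0, 0.0, -180.0]
contact_force: [0.1, 0.8, 0.6]
gripper_width: 0.0522
gripper_force: 0.0
```

>>> {"api": "play_rows", "payload": {
  "rows": [
    {"slide": [0,0,-0.05],"delta_rot": [0,0,0],"fingers": 0.3},
    {"slide": [0,0,-0.2],"delta_rot": [0,0,0],"fingers": 0.5},
    {"slide": [0,0,-0.3],"delta_rot": [0,0,0],"fingers": 0.7},
    {"slide": [0,0,-0.25],"delta_rot": [0,0,-0.9],"fingers": 1},
    {"slide": [0,0,0],"delta_rot": [0,0,-0.9],"fingers": 1},
    {"slide": [0,0,0],"delta_rot": [0,0,-0.9],"fingers": 1},
    {"slide": [0,0,0],"delta_rot": [0,0,-0.9],"fingers": 1},
    {"slide": [0,0,0],"delta_rot": [0,0,-0.9],"fingers": 1}
  ]
}}

```text
time_s: 17.02
tcp_pos: [0.4677, 0.1683, 0.1532]
eef_rot: [180.0, 0.0, -159.2]
contact_force: [0.1, 0.5, -0.1]
gripper_width: 0.0878
gripper_force: 0.0
```

```bash
python3 p.py .484 .0048 .12 -114
```

```text
t 17.02 turn units [-0.    0.01 -9.87] slide after turn [ 0.952 -0.543  0.221] before [ 0.285 -1.058  0.221] q [  42.5    7.4  -27.3    0.   -55.2 -111.7]
```

>>> {"api": "play_rows", "payload": {
  "rows": [
    {"slide": [0.03,-0.15,0],"delta_rot": [0,0,-1],"fingers": 1},
    {"slide": [0.03,-0.15,0],"delta_rot": [0,0,-1],"fingers": 1},
    {"slide": [0.03,-0.15,0],"delta_rot": [0,0,-1],"fingers": 1},
    {"slide": [0.03,-0.15,0],"delta_rot": [0,0,-1],"fingers": 1},
    {"slide": [0.03,-0.15,0],"delta_rot": [0,0,-1],"fingers": 1},
    {"slide": [0,0,0],"delta_rot": [0,0,-1],"fingers": 1},
    {"slide": [0,0,0],"delta_rot": [0,0,-1],"fingers": 1},
    {"slide": [0,0,0],"delta_rot": [0,0,-1],"fingers": 1}
  ]
}}

```text
time_s: 18.02
tcp_pos: [0.5038, 0.0601, 0.1531]
eef_rot: [-180.0, 0.0, -122.6]
contact_force: [-0.3, -1.2, 0.1]
gripper_width: 0.0877
gripper_force: 0.0
```

>>> {"api": "play_rows", "payload": {
  "rows": [
    {"slide": [0,0,0],"delta_rot": [0,0,-0.95],"fingers": 1},
    {"slide": [0,0,0],"delta_rot": [0,0,-0.92],"fingers": 1},
    {"slide": [0,0,0],"delta_rot": [0,0,0],"fingers": 1}
  ]
}}

```text
time_s: 18.4
tcp_pos: [0.5039, 0.0603, 0.1531]
eef_rot: [-180.0, 0.0, -114.2]
contact_force: [-0.1, 0.6, 0.5]
gripper_width: 0.0875
gripper_force: 0.0
```

```bash
python3 p.py .484 .0048 .003 -114
```

```text
t 18.4 turn units [-0.    0.   -0.04] slide after turn [ 0.392 -0.029  1.   ] before [ 0.392 -0.03   1.   ] q [ 29.    8.4 -26.2   0.  -55.4 -53.2]
```

>>> {"api": "play_rows", "payload": {
  "rows": [
    {"slide": [0.196,-0.015,0.1],"delta_rot": [0,0,-0.04],"fingers": 1},
    {"slide": [0.196,-0.015,0.15],"delta_rot": [0,0,0],"fingers": 1},
    {"slide": [0,0,0.2],"delta_rot": [0,0,0],"fingers": 1},
    {"slide": [0,0,0.2],"delta_rot": [0,0,0],"fingers": 1},
    {"slide": [0,0,0.12],"delta_rot": [0,0,0],"fingers": 1},
    {"slide": [0,0,0.1],"delta_rot": [0,0,0],"fingers": 1},
    {"slide": [0,0,0.07],"delta_rot": [0,0,0],"fingers": 1},
    {"slide": [0,0,0.02],"delta_rot": [0,0,0],"fingers": 1}
  ]
}}

```text
time_s: 19.4
tcp_pos: [0.4839, 0.0047, 0.0083]
eef_rot: [180.0, -0.0, -114.0]
contact_force: [-0.8, -0.6, 1.3]
gripper_width: 0.0877
gripper_force: 0.0
```

```bash
python3 p.py .484 .0048 .003 -114
```

```text
t 19.4 turn units [ 0.01 -0.01  0.  ] slide after turn [-0.001 -0.001  0.035] before [-0.001 -0.001  0.035] q [ 23.9  18.  -38.1   0.  -34.  -47.9]
```

>>> {"api": "play_rows", "payload": {
  "rows": [
    {"slide": [0,0,0.033],"delta_rot": [0,0,0],"fingers": 1},
    {"slide": [0,0,0],"delta_rot": [0,0,0],"fingers": -1},
    {"slide": [0,0,0],"delta_rot": [0,0,0],"fingers": -1},
    {"slide": [0,0,0],"delta_rot": [0,0,0],"fingers": -1},
    {"slide": [0,0,0],"delta_rot": [0,0,0],"fingers": -1},
    {"slide": [0,0,0],"delta_rot": [0,0,0],"fingers": -1},
    {"slide": [0,0,0],"delta_rot": [0,0,0],"fingers": -1},
    {"slide": [0,0,0],"delta_rot": [0,0,0],"fingers": -1}
  ]
}}

```text
time_s: 20.4
tcp_pos: [0.484, 0.0047, 0.0037]
eef_rot: [-180.0, 0.0, -113.9]
contact_force: [-0.3, -0.0, 0.9]
gripper_width: 0.0356
gripper_force: 15.0
```

>>> {"api": "play_rows", "payload": {
  "rows": [
    {"slide": [0,0,0],"delta_rot": [0,0,0],"fingers": -1},
    {"slide": [0,0,-0.05],"delta_rot": [0,0,0],"fingers": -1},
    {"slide": [0,0,-0.15],"delta_rot": [0,0,1],"fingers": -1},
    {"slide": [0,0,-0.2],"delta_rot": [0,0,1],"fingers": -1},
    {"slide": [0,0,-0.2],"delta_rot": [0,0,1],"fingers": -1},
    {"slide": [0,0,-0.2],"delta_rot": [0,0,1],"fingers": -1},
    {"slide": [0,0,0],"delta_rot": [0,0,1],"fingers": -1},
    {"slide": [0,0,0],"delta_rot": [0,0,1],"fingers": -1}
  ]
}}

```text
time_s: 21.4
tcp_pos: [0.4841, 0.0048, 0.1247]
eef_rot: [-180.0, 0.1, -141.6]
contact_force: [0.1, 0.2, -0.1]
gripper_width: 0.0356
gripper_force: 15.0
```

>>> {"api": "play_rows", "payload": {
  "rows": [
    {"slide": [0,0,0],"delta_rot": [0,0,1],"fingers": -1},
    {"slide": [0,0,0],"delta_rot": [0,0,1],"fingers": -1},
    {"slide": [0,0,0],"delta_rot": [0,0,1],"fingers": -1},
    {"slide": [0,0,0],"delta_rot": [0,0,1],"fingers": -1},
    {"slide": [0,0,0],"delta_rot": [0,0,1],"fingers": -1},
    {"slide": [0,0,0],"delta_rot": [0,0,1],"fingers": -1},
    {"slide": [0,0,0],"delta_rot": [0,0,1],"fingers": -1},
    {"slide": [0,0,0],"delta_rot": [0,0,0.96],"fingers": -1}
  ]
}}

```text
time_s: 22.4
tcp_pos: [0.4838, 0.0047, 0.1241]
eef_rot: [180.0, 0.0, -178.1]
contact_force: [0.2, -0.1, 0.3]
gripper_width: 0.0355
gripper_force: 15.0
```

```bash
python3 p.py .5894 -.195 .12 -178; python3 -c "
from h import *
snap('top','t5');c=load('t5');f=lambda U,V,s,x0,y0:((U+.5)/s-.5+x0,(V+.5)/s-.5+y0)
crop('t5',180,110,420,290,'t5c',3.3)"
```

```text
t 22.4 turn units [ 0.    0.   -0.02] slide after turn [-0.657 -1.355  0.027] before [-0.659 -1.354  0.027] q [  23.9    8.1  -31.    -0.   -50.9 -112. ]
```

View pics/t5c.png

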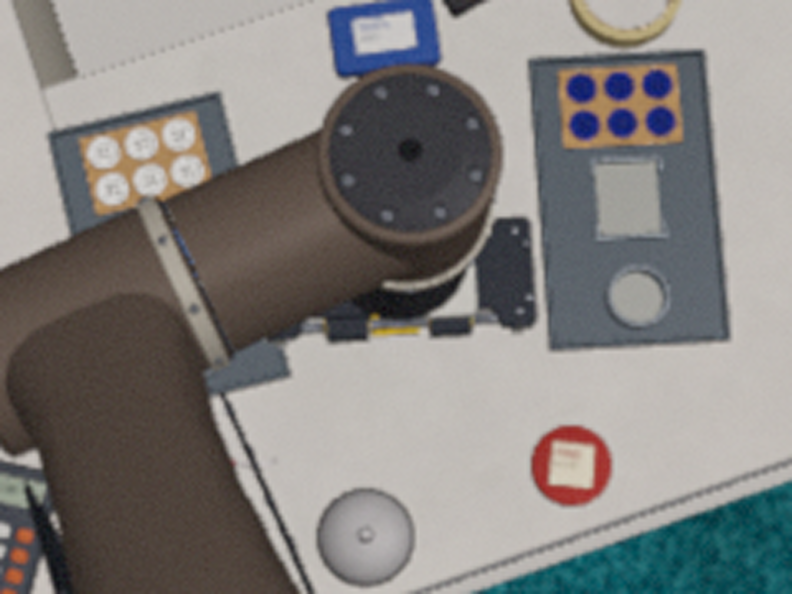

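The yellow chalk shows between the fingers at crop (395,330). The navy nest at (629,198) and cup at (638,297) are clear.

>>> {"api": "play_rows", "payload": {
  "rows": [
    {"slide": [-0.13,-0.27,0],"delta_rot": [0,0,0],"fingers": -1},
    {"slide": [-0.14,-0.29,0],"delta_rot": [0,0,0],"fingers": -1},
    {"slide": [-0.14,-0.29,0],"delta_rot": [0,0,0],"fingers": -1},
    {"slide": [-0.14,-0.29,0],"delta_rot": [0,0,0],"fingers": -1},
    {"slide": [-0.107,-0.215,0],"delta_rot": [0,0,0],"fingers": -1},
    {"slide": [0,0,0.1],"delta_rot": [0,0,0],"fingers": -1},
    {"slide": [0,0,0.15],"delta_rot": [0,0,0],"fingers": -1},
    {"slide": [0,0,0.1],"delta_rot": [0,0,0],"fingers": -1}
  ]
}}

```text
time_s: 23.45
tcp_pos: [0.5888, -0.1943, 0.0699]
eef_rot: [180.0, -0.1, -177.9]
contact_force: [0.7, 1.2, -0.5]
gripper_width: 0.0357
gripper_force: 15.0
```

```bash
python3 p.py .5894 -.195 .0085 -178
```

```text
t 23.45 turn units [ 0.   -0.02  0.02] slide after turn [-0.004 -0.005  0.409] before [-0.005 -0.005  0.409] q [ -0.3  23.4 -17.3  -0.  -49.3 -87.6]
```

>>> {"api": "play_rows", "payload": {
  "rows": [
    {"slide": [-0.004,-0.004,0.12],"delta_rot": [0,0,0],"fingers": -1},
    {"slide": [0,0,0.1],"delta_rot": [0,0,0],"fingers": -1},
    {"slide": [0,0,0.08],"delta_rot": [0,0,0],"fingers": -1},
    {"slide": [0,0,0.05],"delta_rot": [0,0,0],"fingers": -1},
    {"slide": [0,0,0.03],"delta_rot": [0,0,0],"fingers": -1},
    {"slide": [0,0,0],"delta_rot": [0,0,0],"fingers": -1}
  ]
}}

```text
time_s: 24.2
tcp_pos: [0.5904, -0.1954, 0.0141]
eef_rot: [-180.0, -0.0, -177.9]
contact_force: [-0.5, 0.4, -0.7]
gripper_width: 0.0359
gripper_force: 15.0
```

```bash
python3 p.py .5894 -.195 .0083 -178
```

```text
t 24.2 turn units [-0.   -0.    0.01] slide after turn [0.007 0.003 0.039] before [0.007 0.003 0.039] q [ -0.4  27.4 -19.9   0.  -42.7 -87.6]
```

>>> {"api": "play_rows", "payload": {
  "rows": [
    {"slide": [0.007,0.003,0.036],"delta_rot": [0,0,0],"fingers": -1},
    {"slide": [0,0,0],"delta_rot": [0,0,0],"fingers": -1},
    {"slide": [0,0,0],"delta_rot": [0,0,0],"fingers": -0.1},
    {"slide": [0,0,0],"delta_rot": [0,0,0],"fingers": 0.2},
    {"slide": [0,0,0],"delta_rot": [0,0,0],"fingers": 0.2},
    {"slide": [0,0,0],"delta_rot": [0,0,0],"fingers": 0.2},
    {"slide": [0,0,0],"delta_rot": [0,0,0],"fingers": 0.2}
  ]
}}

```text
time_s: 25.08
tcp_pos: [0.5894, -0.195, 0.0088]
eef_rot: [180.0, 0.0, -177.9]
contact_force: [-0.2, -0.4, 0.1]
gripper_width: 0.0526
gripper_force: 0.0
```

>>> {"api": "play_rows", "payload": {
  "rows": [
    {"slide": [0,0,-0.1],"delta_rot": [0,0,0],"fingers": 0.2},
    {"slide": [0,0,-0.25],"delta_rot": [0,0,0],"fingers": 0.5},
    {"slide": [0,0,-0.3],"delta_rot": [0,0,0],"fingers": 0.5},
    {"slide": [0,0,-0.2],"delta_rot": [0,0,0],"fingers": 0.5},
    {"slide": [0,0,0],"delta_rot": [0,0,0],"fingers": 0.5}
  ]
}}

```text
time_s: 25.7
tcp_pos: [0.5913, -0.1952, 0.1406]
eef_rot: [-179.9, 0.4, -177.9]
contact_force: [0.6, 1.1, -0.5]
gripper_width: 0.0659
gripper_force: 0.0
```

```bash
python3 p.py .6097 .0117 .13 -178
```

```text
t 25.7 turn units [-0.01  0.08  0.02] slide after turn [-0.171  1.374  0.07 ] before [-0.173  1.374  0.07 ] q [ -0.3  19.2 -13.1   0.  -57.2 -87.6]
```

>>> {"api": "play_rows", "payload": {
  "rows": [
    {"slide": [-0.034,0.274,0],"delta_rot": [0,0,0],"fingers": 0.5},
    {"slide": [-0.034,0.275,0],"delta_rot": [0,0,0],"fingers": 0.5},
    {"slide": [-0.035,0.275,0],"delta_rot": [0,0,0],"fingers": 0.5},
    {"slide": [-0.035,0.275,0],"delta_rot": [0,0,0],"fingers": 0.5},
    {"slide": [-0.035,0.275,0],"delta_rot": [0,0,0],"fingers": 0.5},
    {"slide": [0,0,0],"delta_rot": [0,0,0],"fingers": 0.5},
    {"slide": [0,0,0.1],"delta_rot": [0,0,0],"fingers": 0.5},
    {"slide": [0,0,0.1],"delta_rot": [0,0,0],"fingers": 0.5}
  ]
}}

```text
time_s: 26.7
tcp_pos: [0.6072, 0.011, 0.1049]
eef_rot: [180.0, -0.1, -178.0]
contact_force: [0.7, -0.2, 0.2]
gripper_width: 0.0658
gripper_force: 0.0
```

```bash
python3 p.py .6097 .0117 .026 -178; python3 -c "
from h import *
snap('scene','s6');c=load('s6');print(w2px(c,[.6097,.0117,.046]))
crop('s6',220,150,360,250,'s6c',5.7)"
```

```text
t 26.7 turn units [ 0.   -0.01 -0.  ] slide after turn [-0.017  0.004  0.526] before [-0.017  0.004  0.526] q [  19.4   20.2  -17.1   -0.   -52.8 -107.4]
(271.30144551575466, 197.32193958782807)
```

View pics/s6c.png

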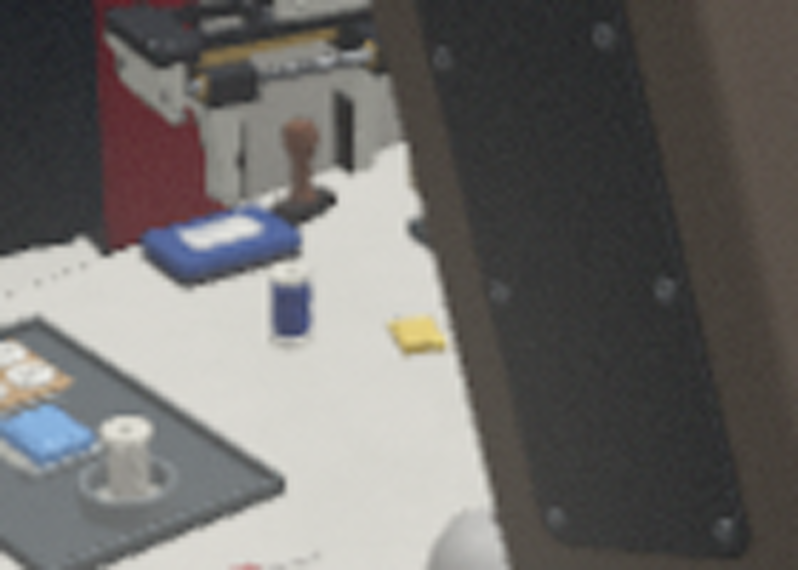

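The white spool stands upright in its cup at crop (127,460), and the blue chalk is in its nest. The navy spool's top is at crop (292,271), raw (271.2,197.5), as predicted. I'll descend.

>>> {"api": "play_rows", "payload": {
  "rows": [
    {"slide": [-0.016,0.004,0.12],"delta_rot": [0,0,0],"fingers": 0.5},
    {"slide": [0,0,0.14],"delta_rot": [0,0,0],"fingers": 0.5},
    {"slide": [0,0,0.12],"delta_rot": [0,0,0],"fingers": 0.5},
    {"slide": [0,0,0.08],"delta_rot": [0,0,0],"fingers": 0.5},
    {"slide": [0,0,0.05],"delta_rot": [0,0,0],"fingers": 0.5},
    {"slide": [0,0,0],"delta_rot": [0,0,0],"fingers": 0.5}
  ]
}}

```text
time_s: 27.5
tcp_pos: [0.6101, 0.0124, 0.0293]
eef_rot: [-180.0, -0.0, -177.9]
contact_force: [0.0, 0.5, 0.3]
gripper_width: 0.0658
gripper_force: 0.0
```

```bash
python3 p.py .6097 .0117 .0265 -178
```

```text
t 27.5 turn units [-0.   -0.01  0.01] slide after turn [ 0.003 -0.005  0.018] before [ 0.003 -0.005  0.018] q [  19.5   25.5  -20.7    0.   -43.8 -107.4]
```

>>> {"api": "play_rows", "payload": {
  "rows": [
    {"slide": [0.003,-0.005,0.018],"delta_rot": [0,0,0],"fingers": 0.5},
    {"slide": [0,0,0],"delta_rot": [0,0,0],"fingers": -1},
    {"slide": [0,0,0],"delta_rot": [0,0,0],"fingers": -1},
    {"slide": [0,0,0],"delta_rot": [0,0,0],"fingers": -1},
    {"slide": [0,0,0],"delta_rot": [0,0,0],"fingers": -1},
    {"slide": [0,0,0],"delta_rot": [0,0,0],"fingers": -1},
    {"slide": [0,0,0],"delta_rot": [0,0,0],"fingers": -1},
    {"slide": [0,0,0],"delta_rot": [0,0,0],"fingers": -1}
  ]
}}

```text
time_s: 28.5
tcp_pos: [0.6099, 0.0119, 0.0271]
eef_rot: [180.0, 0.0, -177.9]
contact_force: [0.3, 0.2, 0.1]
gripper_width: 0.0236
gripper_force: 15.0
```

>>> {"api": "play_rows", "payload": {
  "rows": [
    {"slide": [0,0,-0.04],"delta_rot": [0,0,0],"fingers": -1},
    {"slide": [0,0,-0.15],"delta_rot": [0,0,0],"fingers": -1},
    {"slide": [0,0,-0.2],"delta_rot": [0,0,0],"fingers": -1},
    {"slide": [0,0,-0.2],"delta_rot": [0,0,0],"fingers": -1},
    {"slide": [0,0,-0.1],"delta_rot": [0,0,0],"fingers": -1},
    {"slide": [0,0,0],"delta_rot": [0,0,0],"fingers": -1}
  ]
}}

```text
time_s: 29.25
tcp_pos: [0.6103, 0.012, 0.1315]
eef_rot: [180.0, 0.1, -177.9]
contact_force: [-0.5, -0.9, -0.4]
gripper_width: 0.0233
gripper_force: 15.0
```

```bash
python3 p.py .5045 -.1977 .13 -178
```

```text
t 29.25 turn units [0.01 0.03 0.01] slide after turn [ 0.754 -1.373  0.01 ] before [ 0.755 -1.372  0.008] q [  19.4   18.8  -15.1   -0.   -56.  -107.4]
```

>>> {"api": "play_rows", "payload": {
  "rows": [
    {"slide": [0.12,-0.21,0],"delta_rot": [0,0,0],"fingers": -1},
    {"slide": [0.15,-0.28,0],"delta_rot": [0,0,0],"fingers": -1},
    {"slide": [0.15,-0.28,0],"delta_rot": [0,0,0],"fingers": -1},
    {"slide": [0.15,-0.28,0],"delta_rot": [0,0,0],"fingers": -1},
    {"slide": [0.12,-0.21,0],"delta_rot": [0,0,0],"fingers": -1},
    {"slide": [0.064,-0.112,0],"delta_rot": [0,0,0],"fingers": -1},
    {"slide": [0,0,0],"delta_rot": [0,0,0],"fingers": -1},
    {"slide": [0,0,0],"delta_rot": [0,0,0],"fingers": -1}
  ]
}}

```text
time_s: 30.25
tcp_pos: [0.5045, -0.1975, 0.1301]
eef_rot: [180.0, -0.0, -177.9]
contact_force: [-0.7, 0.8, -0.2]
gripper_width: 0.0235
gripper_force: 15.0
```

```bash
python3 p.py .5045 -.1977 .032 -178
```

```text
t 30.25 turn units [ 0.   -0.01  0.02] slide after turn [-0.    -0.002  0.654] before [-0.    -0.002  0.654] q [ -0.6  13.  -23.7  -0.  -53.4 -87.3]
```

>>> {"api": "play_rows", "payload": {
  "rows": [
    {"slide": [0,0,0.1],"delta_rot": [0,0,0],"fingers": -1},
    {"slide": [0,0,0.14],"delta_rot": [0,0,0],"fingers": -1},
    {"slide": [0,0,0.14],"delta_rot": [0,0,0],"fingers": -1},
    {"slide": [0,0,0.1],"delta_rot": [0,0,0],"fingers": -1},
    {"slide": [0,0,0.07],"delta_rot": [0,0,0],"fingers": -1},
    {"slide": [0,0,0.06],"delta_rot": [0,0,0],"fingers": -1},
    {"slide": [0,0,0.04],"delta_rot": [0,0,0],"fingers": -1},
    {"slide": [0,0,0],"delta_rot": [0,0,0],"fingers": -1}
  ]
}}

```text
time_s: 31.25
tcp_pos: [0.5041, -0.1979, 0.0329]
eef_rot: [180.0, -0.0, -177.9]
contact_force: [0.1, 0.2, 0.7]
gripper_width: 0.0235
gripper_force: 15.0
```

>>> {"api": "play_rows", "payload": {
  "rows": [
    {"slide": [0,0,0],"delta_rot": [0,0,0],"fingers": -1},
    {"slide": [0,0,0],"delta_rot": [0,0,0],"fingers": -0.3},
    {"slide": [0,0,0],"delta_rot": [0,0,0],"fingers": 0.2},
    {"slide": [0,0,0],"delta_rot": [0,0,0],"fingers": 0.2},
    {"slide": [0,0,0],"delta_rot": [0,0,0],"fingers": 0.2},
    {"slide": [0,0,0],"delta_rot": [0,0,0],"fingers": 0.2}
  ]
}}

```text
time_s: 32.0
tcp_pos: [0.5042, -0.1979, 0.0331]
eef_rot: [180.0, 0.0, -177.9]
contact_force: [-0.7, 0.1, 0.3]
gripper_width: 0.0526
gripper_force: 0.0
```

>>> {"api": "play_rows", "payload": {
  "rows": [
    {"slide": [0,0,-0.05],"delta_rot": [0,0,0],"fingers": 0.3},
    {"slide": [0,0,-0.2],"delta_rot": [0,0,0],"fingers": 0.5},
    {"slide": [0,0,-0.3],"delta_rot": [0,0,0],"fingers": 0.5},
    {"slide": [0,0,-0.3],"delta_rot": [0,0,0],"fingers": 0.5},
    {"slide": [0,-0.3,-0.2],"delta_rot": [0,0,0],"fingers": 0.5},
    {"slide": [0,-0.35,0],"delta_rot": [0,0,0],"fingers": 0.5},
    {"slide": [0,-0.35,0],"delta_rot": [0,0,0],"fingers": 0.5},
    {"slide": [0,-0.35,0],"delta_rot": [0,0,0],"fingers": 0.5}
  ]
}}

```text
time_s: 33.0
tcp_pos: [0.5115, -0.4019, 0.1915]
eef_rot: [-180.0, 0.0, -177.9]
contact_force: [1.0, 1.0, 0.1]
gripper_width: 0.0661
gripper_force: 0.0
```

>>> {"api": "play_rows", "payload": {
  "rows": [
    {"slide": [0.25,-0.25,0],"delta_rot": [0,0,0],"fingers": 0.5},
    {"slide": [0.25,-0.25,0],"delta_rot": [0,0,0],"fingers": 0.5},
    {"slide": [0.25,-0.25,0],"delta_rot": [0,0,0],"fingers": 0.5},
    {"slide": [0.25,-0.2,0],"delta_rot": [0,0,0],"fingers": 0.5},
    {"slide": [0,0,0],"delta_rot": [0,0,0],"fingers": 0.5},
    {"slide": [0,0,0],"delta_rot": [0,0,0],"fingers": 0.5}
  ]
}}

```text
time_s: 33.75
tcp_pos: [0.3665, -0.5481, 0.1909]
eef_rot: [-180.0, 0.0, -178.0]
contact_force: [0.1, 0.3, -0.0]
gripper_width: 0.0655
gripper_force: 0.0
```

```bash
python3 -c "
from h import *
snap('scene','s7');snap('top','t7')
crop('t7',180,110,420,290,'t7c',3.3)"
```

```text
(no output)
```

View pics/t7c.png

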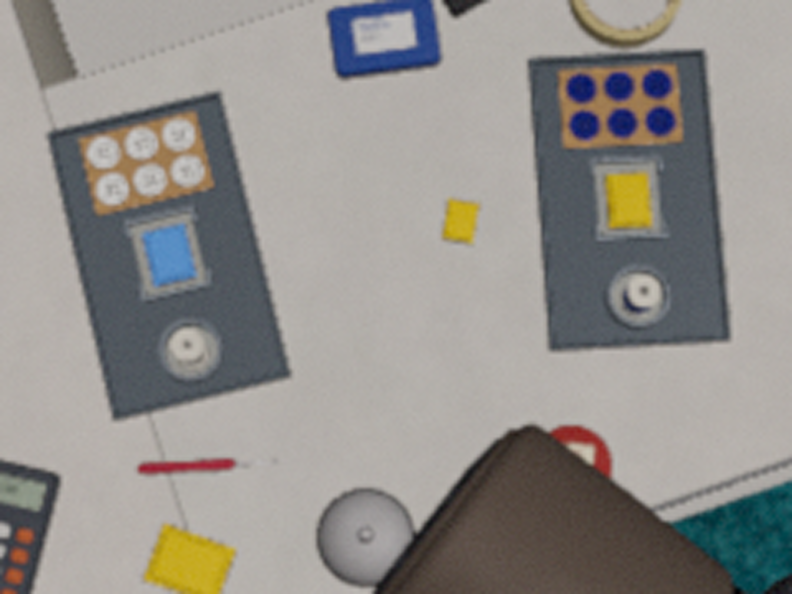

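All four pieces are in place: blue chalk (170,253), white spool (188,347), yellow chalk (629,200) and navy spool (643,292). I'll check the offsets numerically.

```bash
python3 -c "
from h import *
c=load('t7');f=lambda U,V:((U+.5)/3.3-.5+180,(V+.5)/3.3-.5+110)
for n,p,z,cup in(('navy',(643,292),.05,(.5045,-.1977)),('white',(188,347),.05,(.468,.1688)),('yel',(629,200),.014,(.5894,-.195)),('blue',(170,253),.014,(.5505,.1873))): print(n,((px2w(c,*f(*p),z)[:2]-cup)*1000).round(1))
print(r.get_state()['contact_force'])
crop('s7',190,170,420,260,'s7c',3.4)"
```

```text
navy [-2.2  0.9]
white [-2.2 -0.8]
yel [-2.6  0.1]
blue [-0.2 -1.6]
[0.57860467 0.49233298 0.39401065]
```

View pics/s7c.png

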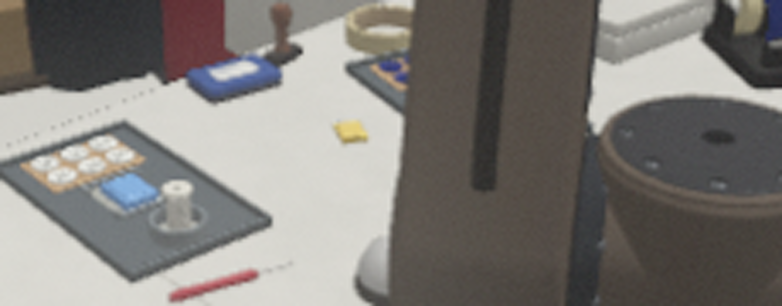

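The pieces sit within about 3 mm of their targets, the spools and chalks look settled, and the bystanders in view are where they were. I'll hand the job in.

```bash
python3 -c "
from plant import r
print(r.close_job())"
```

```text
the job is handed in; nothing more can be done
None
```

I handed the job in at about 34 s of the 112 s limit, with both trays made up as asked: in the last pictures all four pieces measured within about 3 mm of their targets, but `close_job()` gave no verdict. The arm was kept clear of the mug, pin tin and seam ripper; I did not re-measure their positions at the end.

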